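Load a power supply into the test channel and close the rail

ROBOT

A 6-joint arm with a two-finger parallel gripper is mounted at the origin on the work surface. World frame = base frame: x ahead of the robot, y to its left, z up, the work surface at z = 0. Lengths are in m, angles in rad, forces in N, time in s.
With the tool pointing down it reaches from about 0.425 to 0.95 m from the base axis. Payload 3.5 kg.
Tool frame: the origin (TCP) lies at the very end of the fingers, on their centre line; the grasp point (between the pads) lies 19 mm behind it; z points along the fingers, y is the direction in which the jaws open and shut (so a half turn about z gives the same grasp; the last joint's range is limited). The gripper opens to 85 mm and grips with 20 to 120 N. Pads are 22 mm wide; open, the fingers measure 114 mm over their backs; the gripper's body (76 mm by 85 mm) begins 54 mm behind the grasp point. The pads swing forward as they close: fully open they stand 13 mm farther back than shut.
Start: joints at [1.046, 0.286, 1.577, -0, 1.279, -0.15], TCP at [0.247, 0.628, 0.231] pointing down, gripper open.
Joint ranges: [-2.77, 2.77], [-0.9, 2.22], [0.21, 2.48], [-1.53, 4.67], [0.24, 2.81], [-2.84, 2.84]. Speed limits (rad/s): [2.79, 2.79, 3.14, 3.14, 3.14, 3.14].

INTERFACE

Orientations are given as a unit quaternion [x, y, z, w].
In Python, from plant import ctrl, eyes, ticket gives the robot as it stands.
- The arm moves only by the tool send_rows, never from a script. Its arguments are lists of equal length, an entry for each row: "translation": the shift along the tool's x, y, z in units of 30 mm (1.0 is 30 mm), a list of three; "rotation": the turn, a rotation vector about the tool's x, y, z in units of 5 degrees (1.0 is 5 degrees), a list of three; "grip": the finger opening in mm, from 0 to 85.4. A call has 1 to 5 rows; each row shifts and turns the commanded pose from where the row before left it, along the tool's axes as they then stand; what a row does not reach is not made up. A row lasts 1/8 s, in which the tool goes at most 62.5 mm and 10.7 degrees, less where a joint would pass 70% of its speed; a pose out of reach is approached as far as the arm can. A call is refused whole if a number of a shift passes 1 or a number of a turn 1, either way. A call with a gripper value outside its range is refused whole. The fingers move at their own pace and stop on an object; "squeeze" is the grip in N (left out, the last holds). Time passes only in rows, so rows that do not move let the fingers close. It gives the time, the measured TCP pose, the force and the opening at its end, in the units of the state.
- ctrl.get_state(): the state, without advancing time (a new reading comes with each control period).
- eyes.read_camera(name): name is "scene" or "side" or "wrist"; returns a dict with "image" (400x640x3 uint8, blue, green, red), "mtx" (3x3 intrinsics, pixels), "xyz" and "orientation" of the camera in the world; the wrist camera has in their place "hand_eye" (4x4, takes a point from camera to tool coordinates, whose origin is the TCP and whose axes are the flange's). Camera axes: x right, y down, z forward; pixel columns grow to the right and rows downward; lengths in m; the calibration is good to about 2 mm. A picture is of the moment at which its call begins: read the wrist's pose just before it. There is no depth.
- ticket.sign_off(): hands the job in, once; it reports no verdict.
The state is a dict: "time": time; "qpos": joint angles; "dq": joint speeds; "joint_efforts": joint torques, N m; "eef_pos": TCP position; "tcp_rot": TCP orientation; "contact_force": force on the tool from outside, world axes, zero at the start; "wrist_torque": the same for the moment, N m; "opening": opening from 0.0 (shut) to 1.0 (fully open).
Only numpy, scipy, OpenCV 4.12 (cv2) and the standard library are available. Lean on these libraries where they do the work, as an engineer would, in place of code of your own. Each camera call takes 0.05 s, during which the arm holds its last target. There are 200 camera calls.

TASK

Slide the slim power-supply unit nose first up the test channel, under its two straps, until its nose meets the spring follower, with the end rail still swung open. Then swing the end rail fully shut behind the unit so that the rail holds it against the pressed-back follower, and let go. Leave the other things on the bench where they are.

Things in the scene. Friction and masses are not known exactly. Their poses are not given: they have to be found in the camera images.
- channel: Dark steel test channel bolted to the bench, in a different place and turn each run. Origin: on the bench (z = 0) at the middle of the mouth; +y runs up the channel, +z up. Its floor is the bench. Side walls 26 mm high, inner faces at x = +-24 mm (48 mm wide). At the mouth the lips flare from x = +-24 at y = 38 mm to about +-32 at y = 3 mm. A 32 mm high keeper post stands at x = 48 to 58, y = -3 to 19.
- strap (a point): Middle of the top, 41 mm above the bench, of the first of two aluminium straps across the channel, at y = 62 and 108 mm of it. Each is 10 mm wide, its underside 36 mm above the bench, so the unit goes in only from the mouth. Behind them, at y = 170 to 210, the spring housing is 44 mm high.
- unit: Slim black power-supply unit, a rigid box 44 mm wide (x), 120 long (y), 30 high, about 0.32 kg, paper label and small grey ribs on top. Origin: centre of its underside; +y is its nose (brass contact), which faces the channel; flat tail at y = -60. It lies on the bench before the mouth, nose 25 to 75 mm from it, up to 12 mm off the channel's line and turned up to 0.2 rad.
- follower (a joint): Travel of the spring follower, m: 0 at rest, grows as it is pushed up the channel, 0.030 at its stop. It pushes back with 1.5 N at rest and 0.15 N more per mm. When the unit touches the resting follower, the unit's tail still stands 14 mm out of the mouth (y = -14 mm of the channel); with the rail shut on the unit it reads about 0.014.
- follower_face (a point): Middle of the follower's aluminium face (40 mm wide, 24 mm high), 15 mm above the bench; at rest at y = 106 mm of the channel.
- rail (a joint): Angle of the end rail, rad: 0 fully shut (bar across the mouth along the channel's +x, inner face at its y = 0); grows as it swings outwards, clockwise from above, to 2.3; starts at 1.8 to 2.2. Stiff pivot (0.4 N m, about 5.5 N at the knob): it stays where it is left, also against the spring. Shutting on a unit that touches the follower, it presses the unit the last 14 mm.
- rail_pivot (a point): Vertical pivot axis of the end rail, on the bench, at x = -42, y = -6 mm of the channel. The pivot post is 16 mm thick and up to 36 mm high.
- rail_knob (a point): On the upright round black knob of the end rail, 73 mm from the pivot axis, 50 mm above the bench. The knob is fixed to the bar and turns with it; it is 18 mm thick and stands from 30 to 66 mm above the bench; the aluminium bar under it is 12 mm thick, from 4 to 30 mm above the bench, and ends 85 mm from the pivot axis.
- brick_a: Bystander: wide black adapter brick 62 x 105 x 34 mm, beyond the unit's lane; origin at the centre of its underside, y along its length.
- brick_b: Bystander: another such brick, on the robot's side of the channel.
- driver: Bystander: screwdriver 180 mm long, lying beyond the channel.
- mouse: Bystander: black computer mouse 58 x 100 x 35 mm.
- collar: Bystander: grey plastic ring, 72 mm across, 22 mm high.
- plug: Bystander: black connector plug, 32 x 76 x 32 mm, on the robot's side of the unit's lane; origin at the centre of its underside.
Mind the look-alikes: they are no part of the job. Leave any green, purple or red look-alike of the unit alone.

How it is judged:
On the way:
1. the unit is in the channel, its nose within 7 mm of the resting follower or pressing it, with the rail still open (over 0.8 rad) (x of unit in the frame of channel between -0.006 and 0.006 m and angle between the y axis of unit and the y axis of channel, either way round below 0.08 rad and z of unit in the frame of channel below 0.005 m and y of unit in the frame of channel above 0.039 m and value of joint rail above 0.8 rad), for 0.1 s.
At the end, for the whole second after the job is handed in: The rail is shut (below 0.07 rad), the unit lies flat on the bench in the channel, within 6 mm of its line, within 0.08 rad of its direction, its centre 54 to 66 mm up the channel from the mouth, the follower is pressed back more than 9 mm, and the unit is at rest (x of unit in the frame of channel between -0.006 and 0.006 m and angle between the y axis of unit and the y axis of channel, either way round below 0.08 rad and z of unit in the frame of channel below 0.005 m and y of unit in the frame of channel between 0.054 and 0.066 m and value of joint rail below 0.07 rad and value of joint follower above 0.009 m and linear speed of unit below 0.01 m/s); the robot touches nothing.
It fails at once if one of the other loose things on the bench (bricks, screwdriver, mouse, ring, plug) is moved more than 25 mm (distance of any of brick_a, brick_b, driver, mouse, collar, plug from where it was at the start of the episode above 0.025 m).
It also fails if it takes over 58 s, if anything falls off the work surface, if the arm or the gripper's body presses on something with over 40 N, if the wrist force passes 120 N, or if a joint passes its speed limit or range.

## Working session

There is one attempt and no reset: what is moved stays moved. The work goes in short steps, Python scripts to look and compute and a tool call to move; the robot and the scene stay as the last step left them, time stands still between calls to the robot, and variables do not carry over. Pictures are saved under pics/ and viewed, about 8 in all and at most 12, crops included, and the job is handed in when it is done.

Besides the shell and the picture viewer there is one more tool, called after ">>>" in YAML: its name, and indented under it one key for each argument. send_rows: Moves the arm, as the interface text tells. Its arguments: {"type":"object","properties":{"translation":{"type":"array"},"rotation":{"type":"array"},"grip":{"type":"array"},"squeeze":{"type":"number"}},"required":["translation","rotation","grip"]}

```bash
ls; mkdir -p pics; cat > h.py <<'E'
import numpy as np, cv2
from scipy.spatial.transform import Rotation as R
from plant import ctrl, eyes, ticket
def cam(n):
    s=ctrl.get_state(); d=eyes.read_camera(n)
    if 'hand_eye' in d:
        T=np.eye(4);T[:3,:3]=R.from_quat(s['tcp_rot']).as_matrix();T[:3,3]=s['eef_pos']
        T=T@np.array(d['hand_eye'])
    else:
        T=np.eye(4);o=np.array(d['orientation'],float)
        T[:3,:3]=o if o.shape==(3,3) else R.from_quat(o).as_matrix();T[:3,3]=d['xyz']
    return d['image'],np.array(d['mtx']),T
def w(u,v,z,K,T):
    r=T[:3,:3]@np.linalg.solve(K,[u,v,1.]); return T[:3,3]+r*(z-T[2,3])/r[2]
def px(p,K,T):
    c=K@(T[:3,:3].T@(np.array(p)-T[:3,3])); return c[:2]/c[2]
def save(n,tag):
    im,K,T=cam(n); cv2.imwrite(f'pics/{tag}.png',im); np.savez(f'pics/{tag}.npz',K=K,T=T); return im
def ld(tag):
    d=np.load(f'pics/{tag}.npz'); return d['K'],d['T']
E
python3 - <<'E'
from h import *
for n in('scene','side','wrist'):
    save(n,n+'0'); K,T=ld(n+'0'); print(n,T.round(3).tolist(),K.round(1).tolist())
a=cv2.imread('pics/scene0.png');b=cv2.imread('pics/side0.png')
print(ctrl.get_state())
E
```

```text
pics
scene [[-0.66, 0.622, -0.421, 0.896], [0.751, 0.55, -0.365, 0.341], [0.004, -0.558, -0.83, 0.826], [0.0, 0.0, 0.0, 1.0]] [[407.6, 0.0, 314.3], [0.0, 407.6, 204.6], [0.0, 0.0, 1.0]]
side [[-0.989, -0.106, 0.106, 0.416], [-0.15, 0.692, -0.706, 0.661], [0.001, -0.714, -0.7, 0.699], [0.0, 0.0, 0.0, 1.0]] [[369.8, 0.0, 320.8], [0.0, 369.8, 202.8], [0.0, 0.0, 1.0]]
wrist [[0.366, 0.879, 0.305, 0.169], [0.931, -0.345, -0.122, 0.658], [-0.002, 0.328, -0.945, 0.372], [0.0, 0.0, 0.0, 1.0]] [[359.1, 0.0, 314.0], [0.0, 359.1, 202.9], [0.0, 0.0, 1.0]]
{'time': 0.15, 'qpos': array([ 1.04598468e+00,  2.87017671e-01,  1.57786697e+00, -6.30911279e-06,
        1.27860389e+00, -1.50020760e-01]), 'dq': array([-3.73254272e-05, -3.33002263e-03, -5.01623094e-03, -3.09237415e-04,
       -1.00514994e-03,  1.67546753e-03]), 'joint_efforts': array([ 1.32252080e-03, -4.06604898e+01, -2.93140858e+01, -1.29358741e-04,
        3.92674789e-03,  4.21962591e-05]), 'eef_pos': array([0.24682439, 0.62769152, 0.23021371]), 'tcp_rot': array([ 1.86299594e-01,  9.82492526e-01, -8.95486351e-04, -3.10965194e-04]), 'contact_force': array([ 0.59813489,  0.56893345, -0.14667325]), 'wrist_torque': array([ 0.04555498,  0.03788469, -0.01919747]), 'opening': 1.0053052521988408}
```

View pics/scene0.png

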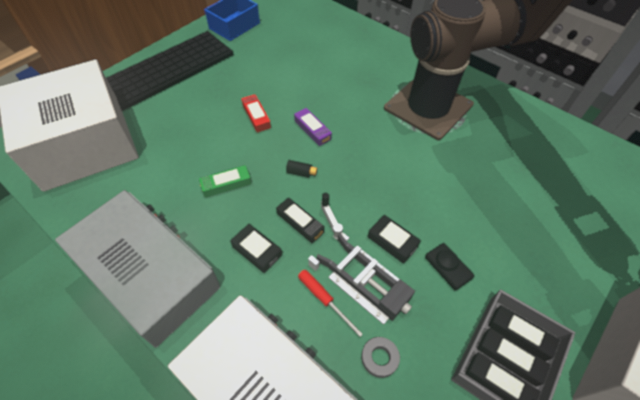

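View pics/side0.png

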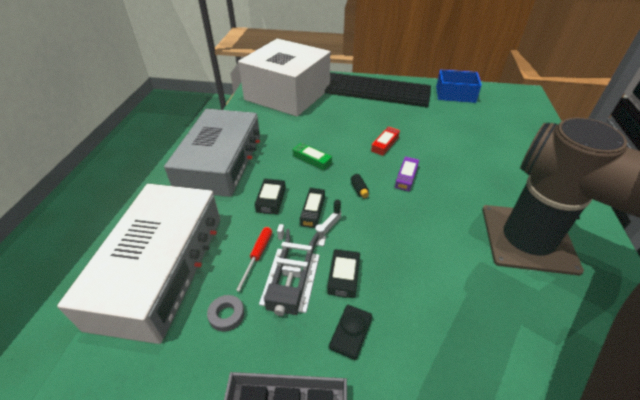

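The unit is at about (300,218) in scene and (312,207) in side. The channel runs from its mouth near (330,255) to the housing near (397,298) in scene. I'll crop closer on both.

```bash
python3 - <<'E'
from h import *
a=cv2.imread('pics/scene0.png')[185:335,265:425];cv2.imwrite('pics/c1.png',cv2.resize(a,None,fx=4,fy=4,interpolation=cv2.INTER_CUBIC))
b=cv2.imread('pics/side0.png')[180:325,240:370];cv2.imwrite('pics/c2.png',cv2.resize(b,None,fx=4,fy=4,interpolation=cv2.INTER_CUBIC))
E
```

```text
(no output)
```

View pics/c1.png

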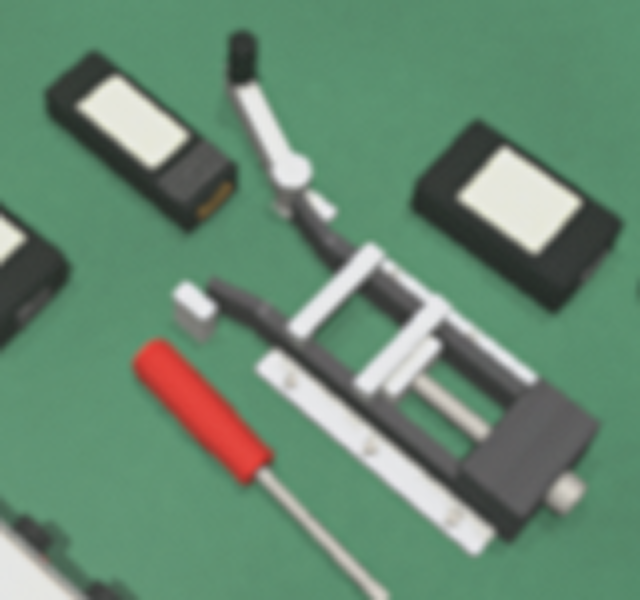

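View pics/c2.png

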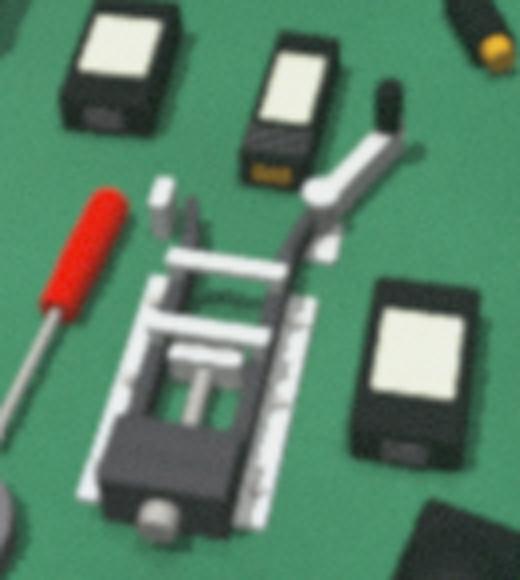

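Points are legible: straps, pivot, keeper and knob, plus the unit's top corners. I'll fit the poses from both views.

```bash
cat > fit.py <<'E'
from h import *
from scipy.optimize import least_squares
def T2(p,q): c,s=np.cos(p[2]),np.sin(p[2]); return [p[0]+c*q[0]-s*q[1],p[1]+s*q[0]+c*q[1],q[2]]
def fit(obs,x0):  # obs: (K,T,(u,v),local xyz)
    f=lambda p: np.concatenate([px(T2(p,q),K,T)-uv for K,T,uv,q in obs])
    r=least_squares(f,x0,loss='soft_l1',x_scale=[.1,.1,1]); print(r.x.round(4)); print(r.fun.reshape(-1,2).round(1).tolist()); return r.x
E
cat > f0.py <<'E'
from fit import *
S=ld('scene0');D=ld('side0')
s=lambda a,b:np.array([(a+.5)/4-.5+265,(b+.5)/4-.5+185]); d=lambda a,b:np.array([(a+.5)/4-.5+240,(b+.5)/4-.5+180])
C=[(337,290,0,.062,.041),(402,345,0,.108,.041),(292,168,-.042,-.006,.036),(195,293,.053,.008,.032),(540,385,-.03,.170,.044)][:4]
E_=[(228,263,0,.062,.041),(208,328,0,.108,.041),(320,190,-.042,-.006,.036),(163,184,.053,.008,.032)]
ch=fit([(*S,s(a,b),q) for a,b,*q in C]+[(*D,d(a,b),q) for a,b,*q in E_],[.55,.45,1.])
for i in range(1):
  U=[(93,52,-.022,-.06,.03),(47,95,.022,-.06,.03),(237,168,-.022,.06,.03),(188,208,.022,.06,.03)]
  V=[(283,33,.022,-.06,.03),(340,40,-.022,-.06,.03),(245,155,.022,.06,.03),(303,165,-.022,.06,.03)]
  un=fit([(*S,s(a,b),q) for a,b,*q in U]+[(*D,d(a,b),q) for a,b,*q in V],ch-[0,.1,0])
loc=lambda p,c: np.array([[np.cos(c[2]),np.sin(c[2])],[-np.sin(c[2]),np.cos(c[2])]])@(np.array(p[:2])-c[:2])
k1=w(*s(242,40),.066,*S);k2=w(*d(389,88),.066,*D);pv=np.array(T2(ch,(-.042,-.006,0)))
for k in(k1,k2): l=loc(k,ch)-[-.042,-.006];print('knob',k,'ang',-np.arctan2(l[1],l[0]),np.hypot(*l))
print('unit in ch',loc(un,ch)*1e3,un[2]-ch[2],'r',np.hypot(*un[:2]))
np.save('ch.npy',ch);np.save('un.npy',un)
E
python3 f0.py
```

```text
[0.5472 0.0782 6.2386]
[[-0.2, 0.0], [0.2, 0.0], [0.5, 0.5], [-0.1, 1.4], [-0.0, -0.9], [-0.1, -1.1], [0.9, -0.3], [0.4, 0.8]]
[ 0.5392 -0.0105  6.2425]
[[0.9, -0.9], [-1.1, -0.5], [1.9, 0.1], [0.7, 2.3], [-1.4, -1.5], [0.3, -1.2], [-2.2, -0.2], [0.7, -0.3]]
knob [0.47274037 0.00723406 0.066     ] ang 1.9756933142386868 0.07423507378097048
knob [0.47365818 0.01292341 0.066     ] ang 1.9996349173338446 0.0687317531369753
unit in ch [ -4.08378371 -88.98629371] 0.00391638959841778 r 0.5392773952153946
```

```bash
cat > plan.py <<'E'
from h import *
# jaw (tool y) world yaw = psi; tool z down
def rows(pos,psi_deg,n=None,step=30,ustart=None):
    s=ctrl.get_state() if ustart is None else ustart
    p=np.array(s['eef_pos']);Rm=R.from_quat(s['tcp_rot'])
    psi=np.radians(psi_deg); y=np.array([np.cos(psi),np.sin(psi),0]);z=np.array([0,0,-1.]);x=np.cross(y,z)
    G=R.from_matrix(np.column_stack([x,y,z])); rv=(Rm.inv()*G).as_rotvec(degrees=True)
    pos=np.array(pos); 
    for m in range(1,80):
        if n and m<n: continue
        if np.abs(rv/m/5).max()>1: continue
        tr=[];ok=True
        for i in range(m):
            Ri=Rm*R.from_rotvec(rv*i/m,degrees=True); t=Ri.inv().apply((pos-p)/m)/.03; tr.append(t)
        if np.abs(tr).max()<=1: break
    print('pos',p.round(4),'rv deg',rv.round(2),'n',m)
    print('T',[list(np.round(t,2)+0.) for t in tr]);print('R each',(rv/m/5).round(2)+0.)
E
python3 -c "
from plan import *
rows((.545,.03,.23),-2.56)"
```

```text
pos [0.2468 0.6277 0.2302] rv deg [-1.000e-01  5.000e-02  7.109e+01] n 23
T [[np.float64(-0.72), np.float64(-0.65), np.float64(0.0)], [np.float64(-0.75), np.float64(-0.61), np.float64(0.0)], [np.float64(-0.78), np.float64(-0.57), np.float64(0.0)], [np.float64(-0.81), np.float64(-0.52), np.float64(0.0)], [np.float64(-0.84), np.float64(-0.48), np.float64(0.0)], [np.float64(-0.87), np.float64(-0.43), np.float64(0.0)], [np.float64(-0.89), np.float64(-0.39), np.float64(0.0)], [np.float64(-0.91), np.float64(-0.34), np.float64(0.0)], [np.float64(-0.92), np.float64(-0.29), np.float64(0.0)], [np.float64(-0.94), np.float64(-0.24), np.float64(0.0)], [np.float64(-0.95), np.float64(-0.19), np.float64(0.0)], [np.float64(-0.96), np.float64(-0.13), np.float64(0.0)], [np.float64(-0.96), np.float64(-0.08), np.float64(0.0)], [np.float64(-0.97), np.float64(-0.03), np.float64(0.0)], [np.float64(-0.97), np.float64(0.02), np.float64(0.0)], [np.float64(-0.97), np.float64(0.07), np.float64(0.0)], [np.float64(-0.96), np.float64(0.13), np.float64(0.0)], [np.float64(-0.95), np.float64(0.18), np.float64(0.0)], [np.float64(-0.94), np.float64(0.23), np.float64(0.0)], [np.float64(-0.93), np.float64(0.28), np.float64(0.0)], [np.float64(-0.91), np.float64(0.33), np.float64(0.0)], [np.float64(-0.89), np.float64(0.38), np.float64(0.0)], [np.float64(-0.87), np.float64(0.42), np.float64(0.0)]]
R each [0.   0.   0.62]
```

>>> send_rows:
  translation:
    - [-0.72,-0.65,0]
    - [-0.75,-0.61,0]
    - [-0.78,-0.57,0]
    - [-0.81,-0.52,0]
    - [-0.84,-0.48,0]
  rotation:
    - [0,0,0.62]
    - [0,0,0.62]
    - [0,0,0.62]
    - [0,0,0.62]
    - [0,0,0.62]
  grip: [85,85,85,85,85]

```text
time: 0.78
eef_pos: [0.3116, 0.4972, 0.2309]
tcp_rot: [0.318, 0.948, -0.0, -0.0]
contact_force: [0.4, -1.3, -0.7]
opening: 0.995
```

>>> send_rows:
  translation:
    - [-0.87,-0.43,0]
    - [-0.89,-0.39,0]
    - [-0.91,-0.34,0]
    - [-0.92,-0.29,0]
    - [-0.94,-0.24,0]
  rotation:
    - [0,0,0.62]
    - [0,0,0.62]
    - [0,0,0.62]
    - [0,0,0.62]
    - [0,0,0.62]
  grip: [85,85,85,85,85]

```text
time: 1.4
eef_pos: [0.3762, 0.3669, 0.231]
tcp_rot: [0.443, 0.897, -0.0, -0.0]
contact_force: [-0.4, 0.5, 1.1]
opening: 0.996
```

>>> send_rows:
  translation:
    - [-0.95,-0.19,0]
    - [-0.96,-0.13,0]
    - [-0.96,-0.08,0]
    - [-0.97,-0.03,0]
    - [-0.97,0.02,0]
  rotation:
    - [0,0,0.62]
    - [0,0,0.62]
    - [0,0,0.62]
    - [0,0,0.62]
    - [0,0,0.62]
  grip: [85,85,85,85,85]

```text
time: 2.02
eef_pos: [0.4409, 0.2369, 0.231]
tcp_rot: [0.56, 0.829, -0.0, -0.0]
contact_force: [0.5, 0.6, 0.9]
opening: 0.996
```

>>> send_rows:
  translation:
    - [-0.97,0.07,0]
    - [-0.96,0.13,0]
    - [-0.95,0.18,0]
    - [-0.94,0.23,0]
    - [-0.93,0.28,0]
  rotation:
    - [0,0,0.62]
    - [0,0,0.62]
    - [0,0,0.62]
    - [0,0,0.62]
    - [0,0,0.62]
  grip: [85,85,85,85,85]

```text
time: 2.65
eef_pos: [0.5056, 0.1068, 0.231]
tcp_rot: [0.666, 0.746, -0.0, -0.0]
contact_force: [-0.3, 0.1, -0.1]
opening: 0.995
```

>>> send_rows:
  translation:
    - [-0.91,0.33,0]
    - [-0.89,0.38,0]
    - [-0.87,0.42,0]
    - [0,0,0]
    - [0,0,0]
  rotation:
    - [0,0,0.62]
    - [0,0,0.62]
    - [0,0,0.6]
    - [0,0,0]
    - [0,0,0]
  grip: [85,85,85,85,85]

```text
time: 3.28
eef_pos: [0.5437, 0.0301, 0.2309]
tcp_rot: [0.723, 0.691, -0.0, -0.001]
contact_force: [-0.2, -0.0, 0.2]
opening: 0.993
```

```bash
python3 - <<'E'
from h import *
s=ctrl.get_state();print(s['eef_pos'],s['tcp_rot'],s['time'])
im=save('wrist','w1');K,T=ld('w1')
un=np.load('un.npy');print('unit px',px([un[0],un[1],.03],K,T))
cv2.imwrite('pics/w1b.png',cv2.resize(im[:,110:510],None,fx=1.5,fy=1.5,interpolation=cv2.INTER_CUBIC))
E
```

```text
[0.54370923 0.03009236 0.23094085] [ 7.23300132e-01  6.90533565e-01 -1.66960868e-04 -5.36600299e-04] 3.275
unit px [310.43657597 208.29129681]
```

View pics/w1b.png

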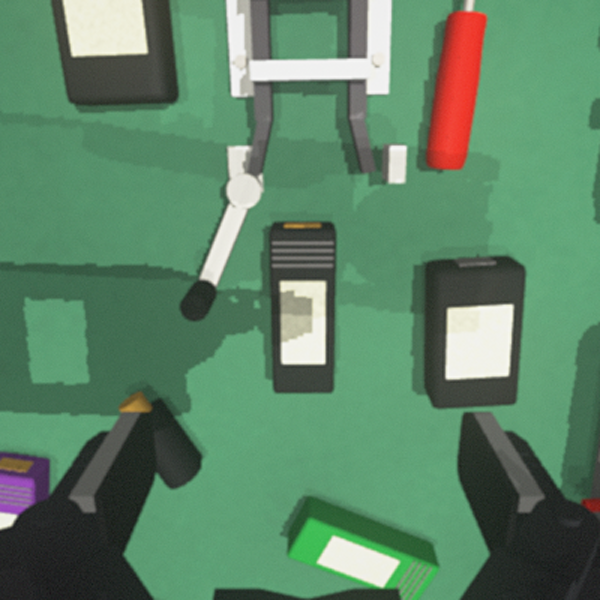

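The wrist view shows the unit's top corners at about (271,230), (335,230), (274,391) and (333,391) in the crop. The strap is centred at (308,69), the pivot top at (244,190), the keeper at (397,158) and the knob top near (194,306). The lane between unit and mouth is clear. Next I'll refit with these.

```bash
cat > f1.py <<'E'
from fit import *
import f0
W=ld('w1'); c=lambda a,b:np.array([(a+.5)/1.5-.5+110,(b+.5)/1.5-.5])
print('--')
C=[(308,69,0,.062,.041),(244,190,-.042,-.006,.036),(397,158,.053,.008,.032)]
U=[(271,230,-.022,.06,.03),(335,230,.022,.06,.03),(274,391,-.022,-.06,.03),(333,391,.022,-.06,.03)]
oc=[(*W,c(a,b),q) for a,b,*q in C]
obs0=[(*f0.S,f0.s(a,b),q) for a,b,*q in f0.C]+[(*f0.D,f0.d(a,b),q) for a,b,*q in f0.E_]
ch=fit(oc,f0.ch); ch=fit(oc*2+obs0,f0.ch); un=fit([(*W,c(a,b),q) for a,b,*q in U],f0.un)
print('unit in ch',f0.loc(un,ch)*1e3,un[2]-ch[2])
k=w(*c(194,306),.066,*W); l=f0.loc(k,ch)-[-.042,-.006];print('knob',k,-np.arctan2(l[1],l[0]),np.hypot(*l))
print('plug',w(*c(175,450),.03,*W))
np.save('ch.npy',ch);np.save('un.npy',un)
E
python3 f1.py | sed -n '/--/,$p'
```

```text
--
[0.5504 0.0794 6.2818]
[[-0.5, -1.7], [0.1, 0.3], [0.4, 1.0]]
[0.55   0.0791 6.2741]
[[-0.3, -1.3], [-0.3, 0.3], [0.1, 1.8], [-0.3, -1.3], [-0.3, 0.3], [0.1, 1.8], [0.0, 0.5], [0.8, 0.0], [-0.6, 1.2], [0.1, 3.0], [-0.4, -0.6], [0.3, -0.6], [-0.3, -0.7], [-0.9, 1.5]]
[ 0.5407 -0.0129  6.2378]
[[-1.5, -1.0], [1.5, -1.0], [-0.8, 2.4], [0.8, 2.4]]
unit in ch [ -8.55320452 -92.15381307] -0.0363086709997944
knob [0.47586435 0.00984998 0.066     ] 2.029118898671131 0.07130774070212695
plug [ 0.44013158 -0.11483541  0.03      ]
```

```bash
sed -i 's/(397,158,/(397,166,/; s/^C=\[(308,69,0,.062,.041)/C=[(308,69,0,.062,.041),(271,118,-.024,.038,.026),(350,117,.024,.038,.026)/' f1.py; sed -i 's/(195,293,/(195,300,/;s/(163,184,/(163,188,/' f0.py; python3 f1.py | sed -n '/--/,$p'
```

```text
--
[0.5499 0.0772 6.2524]
[[1.2, 1.2], [-0.2, -1.1], [-0.2, -1.3], [-0.5, 1.5], [-0.0, -0.1]]
[0.5497 0.0774 6.2531]
[[0.9, 0.9], [-0.4, -1.3], [-0.5, -1.6], [-0.7, 1.3], [-0.2, -0.3], [0.9, 0.9], [-0.4, -1.3], [-0.5, -1.6], [-0.7, 1.3], [-0.2, -0.3], [-0.9, 0.3], [-0.4, 0.1], [-0.8, 0.9], [-0.8, 0.4], [-0.6, -1.2], [-0.4, -1.4], [-0.1, -0.9], [-0.5, -0.3]]
[ 0.5407 -0.0129  6.2378]
[[-1.5, -1.0], [1.5, -1.0], [-0.8, 2.4], [0.8, 2.4]]
unit in ch [ -6.30046448 -90.55078926] -0.01536863330803051
knob [0.47586435 0.00984998 0.066     ] 2.0076263993927532 0.07031393297028066
plug [ 0.44013158 -0.11483541  0.03      ]
```

```bash
python3 -c "
from plan import *
rows((.5388,-.0610,.006),-2.6)"
```

```text
pos [0.5437 0.0304 0.2311] rv deg [-0.04 -0.02 -0.02] n 8
T [[np.float64(-0.38), np.float64(0.0), np.float64(0.94)], [np.float64(-0.38), np.float64(0.0), np.float64(0.94)], [np.float64(-0.38), np.float64(0.0), np.float64(0.94)], [np.float64(-0.38), np.float64(0.0), np.float64(0.94)], [np.float64(-0.38), np.float64(0.0), np.float64(0.94)], [np.float64(-0.38), np.float64(0.0), np.float64(0.94)], [np.float64(-0.38), np.float64(0.0), np.float64(0.94)], [np.float64(-0.38), np.float64(0.0), np.float64(0.94)]]
R each [0. 0. 0.]
```

>>> send_rows:
  translation:
    - [-0.76,0,0.7]
    - [-0.76,0,0.9]
    - [-0.76,0,0.9]
    - [-0.76,0,1.0]
    - [0,0,1.0]
  rotation:
    - [0,0,0]
    - [0,0,0]
    - [0,0,0]
    - [0,0,0]
    - [0,0,0]
  grip: [66,66,66,66,66]

```text
time: 3.95
eef_pos: [0.5399, -0.0617, 0.0958]
tcp_rot: [0.724, 0.69, 0.0, 0.0]
contact_force: [0.3, -0.3, 0.3]
opening: 0.773
```

>>> send_rows:
  translation:
    - [0,0,1.0]
    - [0,0,1.0]
    - [0,0,0.7]
    - [0,0,0.3]
    - [0,0,0]
  rotation:
    - [0,0,0]
    - [0,0,0]
    - [0,0,0]
    - [0,0,0]
    - [0,0,0]
  grip: [66,66,66,66,66]

```text
time: 4.58
eef_pos: [0.5397, -0.0608, 0.0061]
tcp_rot: [0.723, 0.691, -0.0, -0.0]
contact_force: [0.0, -0.7, 0.2]
opening: 0.777
```

>>> send_rows:
  translation:
    - [0,0,0]
    - [0,0,0]
    - [0,0,0]
    - [0,0,0]
    - [0,0,0]
  rotation:
    - [0,0,0]
    - [0,0,0]
    - [0,0,0]
    - [0,0,0]
    - [0,0,0]
  grip: [40,40,40,40,40]
  squeeze: 25

```text
time: 5.2
eef_pos: [0.5408, -0.0615, 0.0077]
tcp_rot: [0.723, 0.69, 0.001, 0.001]
contact_force: [-1.6, 1.5, 6.2]
opening: 0.512
```

```bash
python3 - <<'E'
from h import *
s=ctrl.get_state();print(s['eef_pos'],s['tcp_rot'],s['time'],s['opening'],s['contact_force'])
im=save('wrist','w2')
cv2.imwrite('pics/w2b.png',im)
E
```

```text
[ 0.54083548 -0.06154585  0.00772457] [7.23349501e-01 6.90481536e-01 5.02162012e-04 7.04165712e-04] 5.2 0.5120902186628143 [-1.64493141  1.53827455  6.15622854]
```

View pics/w2b.png

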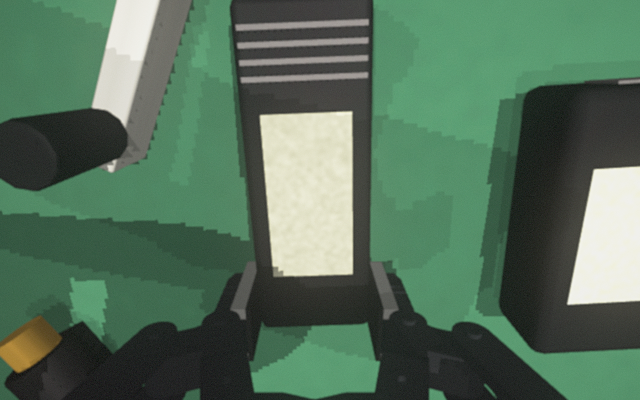

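```bash
python3 - <<'E'
from fit import *
from f0 import loc
K,T=ld('w2');ch=np.load('ch.npy')
W=lambda u,v:w(u,v,.031,K,T)
a,b,c,d=W(260,115),W(352,112),W(272,278),W(353,275)
r1,r2,r3,r4=W(236,27),W(370,22),W(241,80),W(368,75)
f=lambda p,q:np.degrees(np.arctan2((q-p)[1],(q-p)[0])).round(2)
print('yaw across',f(a,b),f(c,d),f(r1,r2),f(r3,r4),'along',f((c+d)/2,(a+b)/2)-90,f((c+d)/2,(r1+r2)/2)-90)
for p in((a+b)/2,(c+d)/2,(r1+r2)/2):print(p,loc(p,ch)*1e3)
t=W(305,324);print('tail',t,loc(t,ch)*1e3, 'ch yaw',np.degrees(ch[2])-360)
E
python3 -c "
from h import *
print(px([.5418,-.0615,.031],*ld('w2')))" 
```

```text
[0.548  0.0787 6.2489]
[[-0.0, 0.2], [0.5, 0.1], [0.2, 0.8], [0.1, 0.2], [-0.1, -0.7], [0.1, -0.8], [0.5, -0.4], [0.1, 0.1]]
[ 0.5392 -0.0105  6.2425]
[[0.9, -0.9], [-1.1, -0.5], [1.9, 0.1], [0.7, 2.3], [-1.4, -1.5], [0.3, -1.2], [-2.2, -0.2], [0.7, -0.3]]
knob [0.47274037 0.00723406 0.066     ] ang 1.9952551866023467 0.07463067727365907
knob [0.47365818 0.01292341 0.066     ] ang 2.0197888715299253 0.06914385365160144
unit in ch [ -5.73211807 -89.45619863] -0.0064368271691668255 r 0.5392773951588891
yaw across -0.86 -0.31 -0.73 -0.54 along -0.75 -0.8400000000000034
[0.54280705 0.01193208 0.031     ] [ -2.87017228 -66.91448269]
[ 0.54202303 -0.04808067  0.031     ] [  -1.5995449  -126.91890386]
[0.54328943 0.03786484 0.031     ] [ -3.27572831 -40.98040742]
tail [ 0.53803489 -0.06943584  0.031     ] [  -4.85437821 -148.39806784] ch yaw -1.961572306352025
[313.52608658 306.67146844]
```

>>> send_rows:
  translation:
    - [0,0.05,-0.07]
    - [0.5,0.03,0]
    - [0.5,0,0]
    - [0.4,-0.01,0]
    - [0.3,0,0]
  rotation:
    - [0,0,0]
    - [0,0,0]
    - [0,0,0]
    - [0,0,0]
    - [0,0,0]
  grip: [40,40,40,40,40]

```text
time: 5.88
eef_pos: [0.5442, -0.0093, 0.0082]
tcp_rot: [0.723, 0.691, -0.0, -0.0]
contact_force: [-0.7, 0.0, -2.2]
opening: 0.51
```

```bash
python3 - <<'E'
from h import *
s=ctrl.get_state();print(s['eef_pos'],s['time'],s['opening'],s['contact_force'],s['wrist_torque'])
a=save('scene','s3')[175:325,265:415]; b=save('side','d3')[180:310,250:370]
cv2.imwrite('pics/m3.png',np.hstack([cv2.resize(a,(400,400),interpolation=2),cv2.resize(b,(400,433),interpolation=2)[:400]]))
E
```

```text
[ 0.54415333 -0.00932384  0.00818659] 5.875 0.5102501205177746 [-0.66415128  0.0184149  -2.24404341] [-0.18851844 -0.02251086 -0.0043734 ]
```

View pics/m3.png

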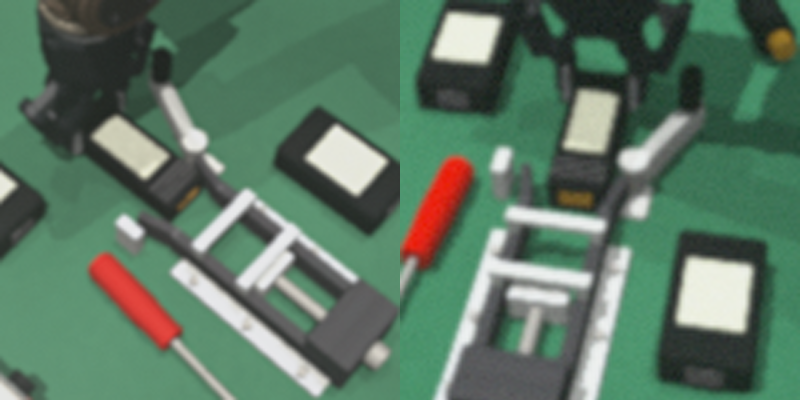

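```bash
python3 - <<'E' | tail -12
from fit import *
from f0 import loc
ch=np.load('ch.npy');D=ld('d3');S=ld('s3')
d=lambda a,b:((a-400)*120/400+250,b*.3+180); s=lambda a,b:(a*150/400+265,b*.375+175)
for c in(ch,[.548,.0787,6.2489]):
  for n,p in(('tail? label',(0,-.02,.03)),('nose',(0,.01,.03)),('st',(0,.062,.041))):
    u=px(T2(c,p),*D);print(n,'side',(u-[250,180])/.3+[400,0],'scene',(px(T2(c,p),*S)-[265,175])/.375)
for p in(w(*d(554,183),.03,*D),w(*d(610,187),.03,*D),w(*s(202,175),.03,*S),w(*s(165,207),.03,*S)):print(p,loc(p,ch)*1e3)
E
```

```text
knob [0.47365818 0.01292341 0.066     ] ang 2.0197888715299253 0.06914385365160144
unit in ch [ -5.73211807 -89.45619863] -0.0064368271691668255 r 0.5392773951588891
tail? label side [581.29437476 139.4925667 ] scene [148.24979261 164.81302531]
nose side [572.32930635 169.71866601] scene [174.87025673 186.58722491]
st side [555.01734284 215.53685601] scene [223.66163773 219.54166372]
tail? label side [581.25244716 139.47859341] scene [148.21582265 164.83260286]
nose side [572.28447099 169.70373545] scene [174.83497199 186.60845982]
st side [554.96669843 215.52004971] scene [223.62372365 219.56613132]
[0.55887052 0.10298589 0.03      ] [10.06718334 24.63581265]
[0.51884901 0.10065064 0.03      ] [-29.85093764  20.93201757]
[0.52499696 0.09863818 0.03      ] [-23.63770442  19.13118042]
[0.56809352 0.09477881 0.03      ] [19.56570122 16.74923559]
```

The nose is just inside the lips with no contact force, possibly 2–4 mm off toward the pivot side. I'll shift +2.5 mm and advance gently.

>>> send_rows:
  translation:
    - [0,0.08,0]
    - [0.2,0,0]
    - [0.2,0,0]
    - [0.2,0,0]
    - [0,0,0]
  rotation:
    - [0,0,0]
    - [0,0,0]
    - [0,0,0]
    - [0,0,0]
    - [0,0,0]
  grip: [40,40,40,40,40]

```text
time: 6.6
eef_pos: [0.5476, 0.0079, 0.0084]
tcp_rot: [0.723, 0.691, 0.0, -0.0]
contact_force: [-0.7, -0.7, -2.8]
opening: 0.513
```

```bash
python3 - <<'E'
from h import *
s=ctrl.get_state();print(s['eef_pos'],s['time'],s['contact_force'],s['wrist_torque'])
b=save('side','d4')[195:265,270:340]; cv2.imwrite('pics/d4b.png',cv2.resize(b,(560,560),interpolation=2))
E
```

```text
[0.54756954 0.00785535 0.00838072] 6.6 [-0.66374254 -0.72443478 -2.76428273] [-0.00897082 -0.00935536 -0.01396422]
```

View pics/d4b.png

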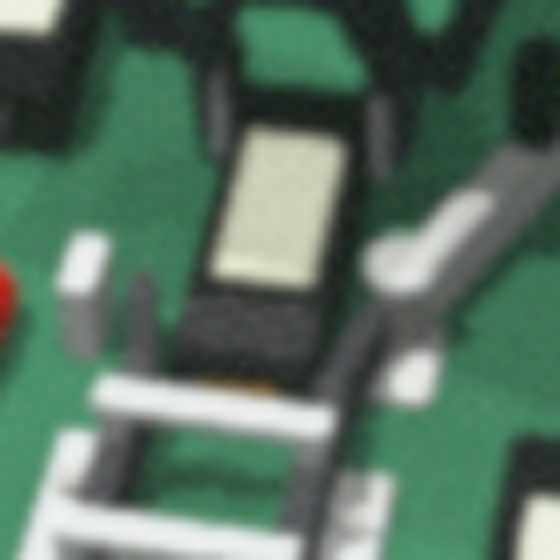

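Unit and lips are visible, with the nose centre near (248,370). The nose is pointed a couple of degrees toward the pivot side. I'll rotate about 1.75° clockwise and keep going.

>>> send_rows:
  translation:
    - [0,0,0]
    - [0.2,0,0]
    - [0.2,0,0]
    - [0.2,0,0]
    - [0,0,0]
  rotation:
    - [0,0,0.35]
    - [0,0,0]
    - [0,0,0]
    - [0,0,0]
    - [0,0,0]
  grip: [40,40,40,40,40]

```text
time: 7.28
eef_pos: [0.5485, 0.0262, 0.0081]
tcp_rot: [0.734, 0.68, -0.0, -0.001]
contact_force: [-1.3, 2.6, -2.3]
opening: 0.513
```

```bash
python3 - <<'E'
from h import *
s=ctrl.get_state();print(s['eef_pos'],s['time'],s['contact_force'],s['wrist_torque'])
E
```

```text
[0.54845849 0.02620156 0.00814308] 7.275 [-1.31271799  2.56637133 -2.29744742] [0.11063046 0.31165532 0.27744994]
```

>>> send_rows:
  translation:
    - [0,0,0]
    - [0.2,-0.01,0]
    - [0.2,-0.01,0]
    - [0.15,0,0]
    - [0,0,0]
  rotation:
    - [0,0,-0.15]
    - [0,0,0]
    - [0,0,0]
    - [0,0,0]
    - [0,0,0]
  grip: [40,40,40,40,40]

```text
time: 7.9
eef_pos: [0.5498, 0.0422, 0.0086]
tcp_rot: [0.729, 0.684, 0.0, 0.0]
contact_force: [0.2, 0.9, -2.2]
opening: 0.517
```

>>> send_rows:
  translation:
    - [0,0,0]
    - [0,0,0]
    - [0,0,0]
    - [-0.5,0,0]
    - [-0.6,0,0]
  rotation:
    - [0,0,0]
    - [0,0,0]
    - [0,0,0]
    - [0,0,0]
    - [0,0,0]
  grip: [50,50,50,50,50]

```text
time: 8.52
eef_pos: [0.5473, 0.0077, 0.0085]
tcp_rot: [0.729, 0.684, -0.0, 0.0]
contact_force: [1.1, -0.2, 0.2]
opening: 0.587
```

>>> send_rows:
  translation:
    - [-0.6,0,0]
    - [0,0,-0.1]
    - [0,0,0]
    - [0,0,0]
    - [0,0,0]
  rotation:
    - [0,0,0]
    - [0,0,0]
    - [0,0,0]
    - [0,0,0]
    - [0,0,0]
  grip: [50,0,0,0,0]

```text
time: 9.15
eef_pos: [0.5461, -0.0087, 0.0113]
tcp_rot: [0.729, 0.684, -0.0, -0.0]
contact_force: [1.5, 0.8, 0.3]
opening: -0.0
```

```bash
python3 - <<'E'
from h import *
s=ctrl.get_state();print(s['eef_pos'],s['time'],s['contact_force'],s['opening'])
im=save('wrist','w5')
cv2.imwrite('pics/w5b.png',im)
E
```

```text
[ 0.54611925 -0.00869442  0.0113483 ] 9.15 [1.51807925 0.78536139 0.26089251] -0.0003639527388517321
```

View pics/w5b.png

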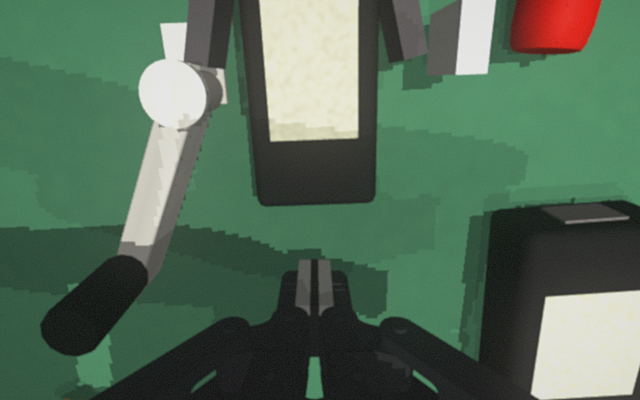

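The unit sits between the lips with its tail centred at (315,203), fingers shut behind it. Now I push.

>>> send_rows:
  translation:
    - [0.6,0,0]
    - [0.5,0,0]
    - [0.4,-0.01,0]
    - [0.2,0,0]
    - [0,0,0]
  rotation:
    - [0,0,0]
    - [0,0,0]
    - [0,0,0]
    - [0,0,0]
    - [0,0,0]
  grip: [0,0,0,0,0]

```text
time: 9.82
eef_pos: [0.5492, 0.0425, 0.0114]
tcp_rot: [0.729, 0.684, 0.0, -0.0]
contact_force: [-0.3, -1.3, 0.5]
opening: 0.002
```

>>> send_rows:
  translation:
    - [0.1,0,0]
    - [0.1,0,0]
    - [0.05,0,0]
    - [0,0,0]
    - [0,0,0]
  rotation:
    - [0,0,0]
    - [0,0,0]
    - [0,0,0]
    - [0,0,0]
    - [0,0,0]
  grip: [0,0,0,0,0]

```text
time: 10.45
eef_pos: [0.5497, 0.0492, 0.0114]
tcp_rot: [0.729, 0.684, 0.0, -0.0]
contact_force: [0.4, -1.1, 0.2]
opening: -0.002
```

>>> send_rows:
  translation:
    - [0.1,0,0]
    - [0.05,0,0]
    - [0,0,0]
  rotation:
    - [0,0,0]
    - [0,0,0]
    - [0,0,0]
  grip: [0,0,0]

```text
time: 10.82
eef_pos: [0.5499, 0.0537, 0.0114]
tcp_rot: [0.729, 0.684, -0.0, 0.0]
contact_force: [-0.6, -2.1, 0.4]
opening: -0.001
```

>>> send_rows:
  translation:
    - [0.1,0,0]
    - [0,0,0]
    - [0,0,0]
  rotation:
    - [0,0,0]
    - [0,0,0]
    - [0,0,0]
  grip: [0,0,0]

```text
time: 11.2
eef_pos: [0.55, 0.0567, 0.0114]
tcp_rot: [0.729, 0.684, -0.0, -0.0]
contact_force: [-0.6, -2.7, 0.7]
opening: 0.001
```

```bash
python3 - <<'E'
from h import *
s=ctrl.get_state();print(s['eef_pos'],s['time'],s['contact_force'],s['opening'])
b=save('side','d6')[185:275,260:350]; a=save('scene','s6')[205:295,300:390]
cv2.imwrite('pics/m6.png',np.hstack([cv2.resize(x,(400,400),interpolation=2) for x in(a,b)]))
E
```

```text
[0.54998459 0.05669849 0.01139457] 11.2 [-0.61297728 -2.73023599  0.66245547] 0.0013251348876315808
```

View pics/m6.png

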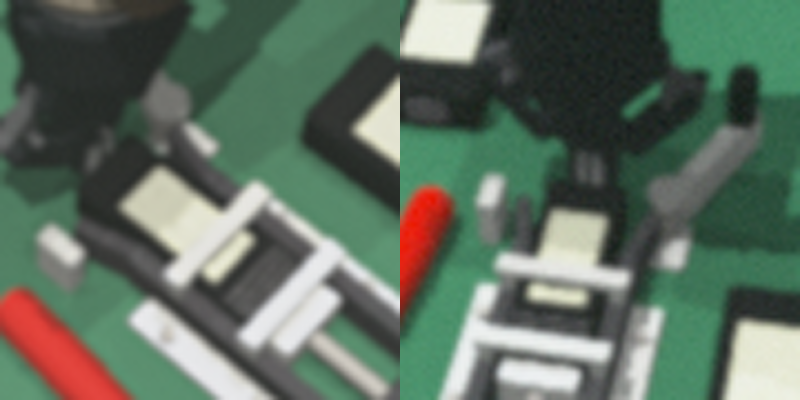

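The follower looks pressed back slightly (strap-to-follower gap in scene went from about 5.7 to 7.3 px), with the rail still open. Next I retreat and go to the knob.

>>> send_rows:
  translation:
    - [-0.6,0,0]
    - [-0.4,0,-0.4]
    - [0,0,-1.0]
    - [0,0,-1.0]
    - [0,0,-1.0]
  rotation:
    - [0,0,0]
    - [0,0,0]
    - [0,0,0]
    - [0,0,0]
    - [0,0,0]
  grip: [0,0,0,0,45]

```text
time: 11.92
eef_pos: [0.5486, 0.0261, 0.1154]
tcp_rot: [0.73, 0.684, 0.001, 0.0]
contact_force: [-0.1, 1.0, -0.5]
opening: 0.196
```

```bash
python3 -c "
from plan import *
rows((.4745,.0085,.125),-27.3,n=5)"
```

```text
pos [0.5486 0.0261 0.1154] rv deg [ 0.09 -0.05 23.56] n 5
T [[np.float64(-0.15), np.float64(-0.49), np.float64(-0.06)], [np.float64(-0.19), np.float64(-0.47), np.float64(-0.06)], [np.float64(-0.23), np.float64(-0.45), np.float64(-0.06)], [np.float64(-0.26), np.float64(-0.43), np.float64(-0.06)], [np.float64(-0.3), np.float64(-0.41), np.float64(-0.06)]]
R each [0.   0.   0.94]
```

>>> send_rows:
  translation:
    - [-0.15,-0.49,-0.06]
    - [-0.19,-0.47,-0.06]
    - [-0.23,-0.45,-0.06]
    - [-0.26,-0.43,-0.06]
    - [-0.3,-0.41,-0.06]
  rotation:
    - [0,0,0.94]
    - [0,0,0.94]
    - [0,0,0.94]
    - [0,0,0.94]
    - [0,0,0.94]
  grip: [45,45,45,45,45]

```text
time: 12.55
eef_pos: [0.4742, 0.0082, 0.1235]
tcp_rot: [0.854, 0.52, 0.001, 0.0]
contact_force: [-0.7, -0.3, -0.1]
opening: 0.529
```

>>> send_rows:
  translation:
    - [0,0,0]
    - [0,0,0]
  rotation:
    - [0,0,0]
    - [0,0,0]
  grip: [45,45]

```text
time: 12.8
eef_pos: [0.475, 0.0086, 0.1231]
tcp_rot: [0.853, 0.521, 0.001, 0.0]
contact_force: [0.2, 0.4, -0.3]
opening: 0.525
```

```bash
python3 - <<'E'
from h import *
s=ctrl.get_state();print(s['eef_pos'],s['tcp_rot'],s['time'])
im=save('wrist','w7');K,T=ld('w7')
print(px([.4745,.0085,.066],K,T),px([.4745,.0085,.03],K,T),px(s['eef_pos'],K,T))
cv2.imwrite('pics/w7b.png',im)
E
```

```text
[0.47500761 0.00855786 0.12309631] [8.53308797e-01 5.21405192e-01 7.29539384e-04 4.37656714e-04] 12.8
[310.99102274 227.77131421] [311.31954597 207.46281255] [311.12686441 276.88389027]
```

View pics/w7b.png

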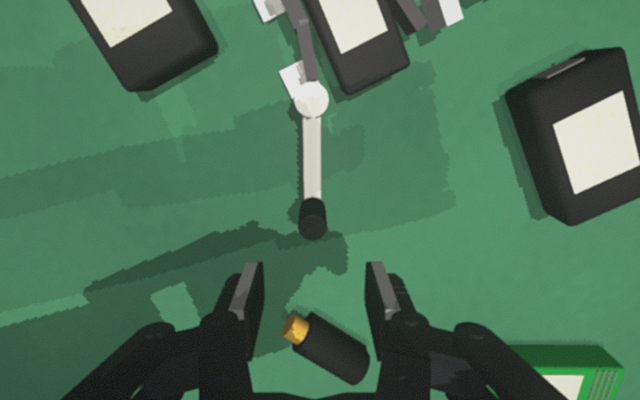

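The knob top at (313,222) lies between the fingers' path, 5 px from prediction. I'll descend and close on it.

>>> send_rows:
  translation:
    - [0,0.02,1.0]
    - [0.03,0.02,1.0]
    - [0.03,0,0.73]
    - [0,0,0]
    - [0,0,0]
  rotation:
    - [0,0,0]
    - [0,0,0]
    - [0,0,0]
    - [0,0,0]
    - [0,0,0]
  grip: [45,45,45,45,16]
  squeeze: 20

```text
time: 13.48
eef_pos: [0.4771, 0.0098, 0.0413]
tcp_rot: [0.853, 0.521, 0.001, 0.0]
contact_force: [0.1, -0.2, 0.2]
opening: 0.326
```

>>> send_rows:
  translation:
    - [0,0,0]
    - [0,0,0]
    - [0,0,0]
  rotation:
    - [0,0,0]
    - [0,0,0]
    - [0,0,0]
  grip: [16,16,16]

```text
time: 13.85
eef_pos: [0.4765, 0.01, 0.0417]
tcp_rot: [0.853, 0.521, 0.0, 0.0]
contact_force: [-3.5, 1.4, 6.7]
opening: 0.2
```

```bash
cat > arc.py <<'E'
from h import *
import sys
# constant-rate arc in tool frame: pivot from fits, radius .073
ch=np.load('ch.npy');c,sn=np.cos(ch[2]),np.sin(ch[2]); pv=ch[:2]+np.array([c*-.042+sn*.006, sn*-.042-c*.006])
s=ctrl.get_state();p=np.array(s['eef_pos']);Rm=R.from_quat(s['tcp_rot'])
v=p[:2]-pv; th=-(np.arctan2(v[1],v[0])-(ch[2]-2*np.pi)); jaw=Rm.as_matrix()[:,1]; 
print('pivot',pv.round(4),'p',p.round(4),'F',s['contact_force'].round(1),'open mm',s['opening']*85.4,'theta',th,'rad',np.hypot(*v),'jaw-tangent deg',np.degrees(np.arctan2(jaw[1],jaw[0])-(np.pi/2-th+ch[2]-2*np.pi)))
d=float(sys.argv[1]);n=int(sys.argv[2]) # total rad, rows
r=.073; P=p.copy();Q=Rm
for i in range(1,n+1):
    t=th-d*i/n; a=-t+ch[2]; X=np.array([*(pv+r*np.array([np.cos(a),np.sin(a)])),p[2]])
    print((Q.inv().apply(X-P)/.03).round(2)); P=X; Q=Q*R.from_rotvec([0,0,-d/n])
print('rot z',-np.degrees(d/n)/5)
E
python3 arc.py 1.9 25
```

```text
pivot [0.5058 0.0742] p [0.4765 0.01   0.0417] F [-3.5  1.4  6.7] open mm 17.111148643630287 theta 1.9650412969818378 rad 0.0705121896497087 jaw-tangent deg -2.6163772529345355
[-0.07  0.19  0.  ]
[0.02 0.18 0.  ]
[0.02 0.18 0.  ]
[0.02 0.18 0.  ]
[0.02 0.18 0.  ]
[0.02 0.18 0.  ]
[0.02 0.18 0.  ]
[0.02 0.18 0.  ]
[0.02 0.18 0.  ]
[0.02 0.18 0.  ]
[0.02 0.18 0.  ]
[0.02 0.18 0.  ]
[0.02 0.18 0.  ]
[0.02 0.18 0.  ]
[0.02 0.18 0.  ]
[0.02 0.18 0.  ]
[0.02 0.18 0.  ]
[0.02 0.18 0.  ]
[0.02 0.18 0.  ]
[0.02 0.18 0.  ]
[0.02 0.18 0.  ]
[0.02 0.18 0.  ]
[0.02 0.18 0.  ]
[0.02 0.18 0.  ]
[0.02 0.18 0.  ]
rot z -0.8708958485988513
```

>>> send_rows:
  translation:
    - [-0.03,0.19,-0.05]
    - [0.02,0.18,0]
    - [0.02,0.18,0]
    - [0.02,0.18,0]
    - [0.02,0.18,0]
  rotation:
    - [0,0,-0.8]
    - [0,0,-0.87]
    - [0,0,-0.87]
    - [0,0,-0.87]
    - [0,0,-0.87]
  grip: [16,16,16,16,16]

```text
time: 14.48
eef_pos: [0.501, 0.0035, 0.0417]
tcp_rot: [0.741, 0.671, -0.0, -0.002]
contact_force: [-4.2, 3.4, 1.6]
opening: 0.199
```

```bash
python3 arc.py 1.52 20|head -4
```

```text
pivot [0.5058 0.0742] p [0.501  0.0035 0.0417] F [-4.2  3.4  1.6] open mm 17.00631845802088 theta 1.6036235636781155 rad 0.07082062880384361 jaw-tangent deg -1.839492065798566
[-0.06  0.19 -0.  ]
[ 0.01  0.18 -0.  ]
[ 0.01  0.18 -0.  ]
```

>>> send_rows:
  translation:
    - [0.02,0.18,0]
    - [0.02,0.18,0]
    - [0.02,0.18,0]
    - [0.02,0.18,0]
    - [0.02,0.18,0]
  rotation:
    - [0,0,-0.87]
    - [0,0,-0.87]
    - [0,0,-0.87]
    - [0,0,-0.87]
    - [0,0,-0.87]
  grip: [16,16,16,16,16]

```text
time: 15.1
eef_pos: [0.5278, 0.0066, 0.0417]
tcp_rot: [0.601, 0.799, -0.001, -0.001]
contact_force: [-4.0, -2.2, 1.2]
opening: 0.201
```

>>> send_rows:
  translation:
    - [0.02,0.18,0]
    - [0.02,0.18,0]
    - [0.02,0.18,0]
    - [0.02,0.18,0]
    - [0.02,0.18,0]
  rotation:
    - [0,0,-0.87]
    - [0,0,-0.87]
    - [0,0,-0.87]
    - [0,0,-0.87]
    - [0,0,-0.87]
  grip: [16,16,16,16,16]

```text
time: 15.72
eef_pos: [0.5515, 0.0194, 0.0418]
tcp_rot: [0.439, 0.898, -0.002, 0.0]
contact_force: [-2.2, -5.3, -0.1]
opening: 0.198
```

```bash
python3 arc.py 0.76 10
```

```text
pivot [0.5058 0.0742] p [0.5515 0.0194 0.0418] F [-2.2 -5.3 -0.1] open mm 16.910026132816323 theta 0.8403124376995338 rad 0.07130484332988762 jaw-tangent deg -1.9741266228196872
[-0.04  0.19 -0.  ]
[ 0.01  0.18 -0.  ]
[ 0.01  0.18 -0.  ]
[ 0.01  0.18 -0.  ]
[ 0.01  0.18 -0.  ]
[ 0.01  0.18 -0.  ]
[ 0.01  0.18 -0.  ]
[ 0.01  0.18 -0.  ]
[ 0.01  0.18 -0.  ]
[ 0.01  0.18 -0.  ]
rot z -0.8708958485988513
```

>>> send_rows:
  translation:
    - [0.02,0.18,0]
    - [0.02,0.18,0]
    - [0.02,0.18,0]
    - [0.02,0.18,0]
    - [0.02,0.18,0]
  rotation:
    - [0,0,-0.87]
    - [0,0,-0.87]
    - [0,0,-0.87]
    - [0,0,-0.87]
    - [0,0,-0.87]
  grip: [16,16,16,16,16]
  squeeze: 40

```text
time: 16.35
eef_pos: [0.5686, 0.0402, 0.0419]
tcp_rot: [0.261, 0.965, -0.002, 0.001]
contact_force: [-0.2, -7.6, -2.3]
opening: 0.193
```

>>> send_rows:
  translation:
    - [0.02,0.18,0]
    - [0.02,0.18,0]
    - [0.02,0.18,0]
    - [0.02,0.18,0]
    - [0,0,0]
  rotation:
    - [0,0,-0.87]
    - [0,0,-0.87]
    - [0,0,-0.87]
    - [0,0,-0.87]
    - [0,0,0]
  grip: [16,16,16,16,16]

```text
time: 16.98
eef_pos: [0.576, 0.061, 0.0419]
tcp_rot: [0.113, 0.994, -0.002, 0.002]
contact_force: [1.3, -4.9, -4.1]
opening: 0.193
```

```bash
python3 arc.py 0.15 2
```

```text
pivot [0.5058 0.0742] p [0.576  0.061  0.0419] F [ 1.3 -4.9 -4.1] open mm 16.444705362183676 theta 0.1504086960770475 rad 0.07142390867533954 jaw-tangent deg -2.40826781326298
[-0.04  0.18 -0.  ]
[ 0.01  0.18 -0.  ]
rot z -0.8594366926962348
```

Nearly shut (about 0.15 rad). I'll push in small steps past zero until the stop force rises.

>>> send_rows:
  translation:
    - [0,0.16,0]
    - [0,0.16,0]
    - [0,0,0]
  rotation:
    - [0,0,-0.8]
    - [0,0,-0.8]
    - [0,0,0]
  grip: [16,16,16]

```text
time: 17.35
eef_pos: [0.5771, 0.0706, 0.0419]
tcp_rot: [0.044, 0.999, -0.002, 0.001]
contact_force: [0.7, -4.9, -1.6]
opening: 0.194
```

>>> send_rows:
  translation:
    - [0,0.08,0]
    - [0,0,0]
    - [0,0,0]
  rotation:
    - [0,0,0]
    - [0,0,0]
    - [0,0,0]
  grip: [16,16,16]

```text
time: 17.73
eef_pos: [0.5772, 0.0719, 0.0419]
tcp_rot: [0.043, 0.999, -0.003, 0.0]
contact_force: [-1.0, -9.2, -1.4]
opening: 0.198
```

```bash
python3 arc.py 0.15 2|head -1
```

```text
pivot [0.5058 0.0742] p [0.5772 0.0719 0.0419] F [-1.  -9.2 -1.4] open mm 16.932759517117823 theta -0.002596364518094113 rad 0.07145212309055679 jaw-tangent deg -3.120839758850342
```

>>> send_rows:
  translation:
    - [0,0.08,0]
    - [0,0,0]
    - [0,0,0]
  rotation:
    - [0,0,0]
    - [0,0,0]
    - [0,0,0]
  grip: [16,16,16]

```text
time: 18.1
eef_pos: [0.5772, 0.0722, 0.0419]
tcp_rot: [0.042, 0.999, -0.005, 0.0]
contact_force: [-2.2, -16.2, -1.3]
opening: 0.193
```

>>> send_rows:
  translation:
    - [0,0.08,0]
    - [0,0,0]
    - [0,0,0]
  rotation:
    - [0,0,0]
    - [0,0,0]
    - [0,0,0]
  grip: [16,16,16]

```text
time: 18.48
eef_pos: [0.5774, 0.0724, 0.0418]
tcp_rot: [0.043, 0.999, -0.007, -0.0]
contact_force: [-1.8, -22.1, -1.1]
opening: 0.194
```

Hard stop at θ≈0 (22 N with no further travel). Now open and lift.

>>> send_rows:
  translation:
    - [0,-0.1,0]
    - [0,0,0]
    - [0,0,0]
    - [0,0,-0.5]
    - [0,0,-1.0]
  rotation:
    - [0,0,0]
    - [0,0,0]
    - [0,0,0]
    - [0,0,0]
    - [0,0,0]
  grip: [45,45,45,45,45]

```text
time: 19.1
eef_pos: [0.5762, 0.0772, 0.087]
tcp_rot: [0.044, 0.999, 0.0, -0.001]
contact_force: [-0.1, -0.6, -0.1]
opening: 0.525
```

>>> send_rows:
  translation:
    - [0,0,-1.0]
    - [0,0,-1.0]
    - [0,0,-1.0]
    - [0,-0.5,-1.0]
    - [0,0,0]
  rotation:
    - [0,0,0]
    - [0,0,0]
    - [0,0,0]
    - [0,0,0]
    - [0,0,0]
  grip: [45,45,45,45,45]

```text
time: 19.73
eef_pos: [0.5778, 0.0616, 0.2116]
tcp_rot: [0.045, 0.999, -0.0, 0.004]
contact_force: [0.3, 0.6, -0.2]
opening: 0.527
```

```bash
python3 - <<'E'
from h import *
s=ctrl.get_state();print(s['eef_pos'],s['tcp_rot'],s['time'],s['contact_force'])
b=save('side','d8')[185:275,260:350]; im=save('wrist','w8'); 
cv2.imwrite('pics/m8.png',np.hstack([cv2.resize(im,(480,300)),cv2.resize(b,(300,300),interpolation=2)]))
E
```

```text
[0.57780534 0.06157083 0.21161433] [ 4.48300344e-02  9.98986039e-01 -6.76277745e-05  4.14209031e-03] 19.725 [ 0.32056155  0.5790771  -0.23911922]
```

View pics/m8.png

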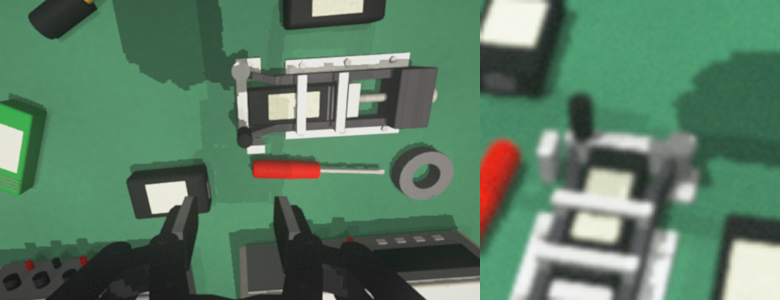

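The rail lies across the mouth, from pivot (240,72) to knob (245,137). The unit is under both straps and the follower is pressed back. The bystanders look to be where they were, so I'm handing in.

```bash
python3 -c "
from h import *
print(ticket.sign_off())"
```

```text
the job is handed in; nothing more can be done
None
```

The job is done and handed in at about 20 s of robot time; the sign-off gave no verdict.

**What I did:**
- I gripped the unit near its tail and slid it into the channel mouth.
- I let go and pushed the tail with shut fingers until the nose pressed the follower. The push force rose to about 2.7 N with the rail still open at about 2.0 rad.
- I gripped the rail knob and swung it shut along its arc to the stop, then opened the fingers and lifted clear.

**Last checks:**
- **Rail:** by the knob position and my fitted pivot, it stopped at about 0.00 rad. It then moved only 0.5 mm more while the force rose to 22 N.
- **Final pictures:** the rail lies across the mouth with the unit under both straps and the follower pressed back. The loose things in view look unmoved.
- **Contact:** the force reading after lifting clear was about zero.

**What disagreed or was not measured:**
- The camera estimates of the unit's turn disagreed by about 2°, and those of the channel's by up to 2.5°. I corrected the unit's turn by eye and by the light contact forces as it went in.
- I judged the final follower travel and the unit's exact position from the pictures and the rail stop; I did not measure them separately.

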